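# Heft three tea tins and hold up the fullest

### The job

One of the three identical tea tins has its hinged lid ajar: first press that lid fully shut past its catch. Then heft all three tins one by one, keeping them upright and standing each back on the worktop, to feel which is the heaviest (the fullest). Finish while holding the heaviest tin still and upright, a good 20 cm up from the worktop, with all lids shut, the other two tins standing on the worktop and the lemon, tape and shakers left where they are.

Things in the scene. Friction and masses are not known exactly. Their poses are not given: they have to be found in the camera images.
- tin_a_mid (a point): Centre (46 mm above the underside) of one of three identical plain metal tea tins, 54 x 54 x 92 mm tall, sides straight up to 78 mm, loose, upright. Axes: x to its hinged back, -x to its front with dark clip and thumb lip, z up. Grip across its plain sides (along y), a little above mid-height. All under 0.75 kg; the heaviest outweighs each other one by over 150 g. Its lid is ajar at the start.
- tin_b_mid (a point): Centre (46 mm above the underside) of one of three identical plain metal tea tins, 54 x 54 x 92 mm tall, sides straight up to 78 mm, loose, upright. Axes: x to its hinged back, -x to its front with dark clip and thumb lip, z up. Grip across its plain sides (along y), a little above mid-height. All under 0.75 kg; the heaviest outweighs each other one by over 150 g. Lid shut.
- tin_c_mid (a point): Centre (46 mm above the underside) of one of three identical plain metal tea tins, 54 x 54 x 92 mm tall, sides straight up to 78 mm, loose, upright. Axes: x to its hinged back, -x to its front with dark clip and thumb lip, z up. Grip across its plain sides (along y), a little above mid-height. All under 0.75 kg; the heaviest outweighs each other one by over 150 g. Lid shut.
- tin_a_lid (a joint): Lid of tin_a, rad: 0 ajar as it starts, grows as it is pressed down, 0.5 fully shut. Hinge along y at the tin's back, 27 mm from its axis, 79 mm up. A spring clip keeps it ajar; pressed on the point tin_a_lid_press it resists with up to about 6 N, and from about 0.32 on it snaps shut by itself and stays.
- tin_b_lid (a joint): Lid of tin_b, built alike, rad: 0 shut (as it starts), grows as the lid opens, 0.5 at most.
- tin_c_lid (a joint): Lid of tin_c, built alike, rad: 0 shut (as it starts), grows as the lid opens, 0.5 at most.
- tin_a_lid_press (a point): Point on the upper face of tin_a's lid, on its middle line, 12 mm in from its front edge (40 mm from the hinge): where to press down. 92 mm above the worktop when shut, about 20 mm higher when ajar. The lid is a 51 x 51 mm cap, 13 mm deep.
- lemon: Bystander: yellow lemon, 72 x 55 x 54 mm, loose between two tin places. Origin under its centre.
- tape: Bystander: roll of tape lying flat, 98 mm across, 25 mm high, loose between two tin places. Origin under its centre.
- salt: Bystander: glass salt shaker, 44 mm across, 90 mm tall, loose behind the tins. Origin under its centre.
- pepper: Bystander: glass pepper shaker, 44 mm across, 90 mm tall, loose behind the tins. Origin under its centre.
Not all that is in view belongs to the job. What is shaped like the part that bears tin_c_mid but blue or green is not meant.

How it is judged:
By the outcome, as a careful person would: the job done as asked, in the order asked, and still so for the second after the job is handed in, while the arm keeps its last pose, push and grip.
It also fails if it takes over 72 s, if anything falls off the work surface, if the arm or the gripper's body presses on something with over 40 N, if the wrist force passes 120 N, or if a joint passes its speed limit or range.

### The arm

A 7-joint arm with a two-finger parallel gripper is mounted at the origin on the work surface; the furniture and walls round the work are solid. World frame = base frame: x ahead of the robot, y to its left, z up, the work surface at z = 0. Lengths are in m, angles in rad, forces in N, time in s.
With the tool pointing down it reaches from about 0.35 to 0.775 m from the base axis. Payload 3.1 kg.
Tool frame: the origin (TCP) lies at the very end of the fingers, on their centre line; the grasp point (between the pads) lies 19 mm behind it; z points along the fingers, y is the line along which they close (so a half turn about z gives the same grasp; the last joint's range is limited). The gripper opens to 85 mm and grips with 20 to 120 N. Pads are 22 mm wide; open, the fingers measure 114 mm over their backs; the gripper's body (76 mm by 85 mm) begins 54 mm behind the grasp point. The pads swing forward as they close: fully open they stand 13 mm farther back than shut.
Start: joints at [-1.27, 0.311, 0.014, 1.512, -0.004, 1.319, -0.027], TCP at [0.185, 0.518, 0.231] pointing down, gripper open.
Joint ranges: [-2.7, 2.7], [-0.3, 1.91], [-1.27, 1.3], [0.12, 2.57], [-1.44, 4.58], [0.2, 2.03], [-3.05, 3.05]. Speed limits (rad/s): [2.79, 2.79, 3.14, 3.14, 3.14, 3.14, 3.14].

### API

Orientations are given as a unit quaternion [x, y, z, w].
In Python, from plant import bot gives the robot as it stands. The module is installed in compiled form; this text tells all that it offers.
- The arm moves only by the tool carry_out, never from a script. Its argument "moves" is a list of rows, each a list of 4 numbers: the shift along the tool's x, y, z in m, then the turn about the tool's z in rad. A call has 1 to 12 rows; each row is the pose to reach, as a shift and turn from the pose commanded when the call began, along the tool's axes at that moment; what a row does not reach only later rows make up. A row lasts 1/8 s, in which the tool goes at most 62.5 mm and 10.7 degrees, less where a joint would pass 70% of its speed; a pose out of reach is approached as far as the arm can. A call with a gripper value outside its range is refused whole. "jaw" is the finger opening in m, from 0 to 0.0854, set as the call begins (left out, the last holds). The fingers move at their own pace and stop on an object; the grip force is fixed at half the most. Time passes only in rows, so rows that repeat a pose let the fingers close. It gives the time, the measured TCP pose, the force, the opening and the grip force at its end, in the units of the state.
- bot.sense(): the state, without advancing time (a new reading comes with each control period).
- bot.camera(name): name is "scene" or "top" or "wrist"; returns a dict with "color" (400x640x3 uint8, blue, green, red), "intrinsics" (3x3 intrinsics, pixels), "dist_coeffs" ([k1, k2, p1, p2, k3] as OpenCV has them; the pictures are not rectified), "R" (3x3) and "t" (3): a world point X has camera coordinates R X + t; the wrist camera has in their place "T_tool_cam" (4x4, takes a point from camera to tool coordinates, whose origin is the TCP and whose axes are the flange's). Camera axes: x right, y down, z forward; pixel columns grow to the right and rows downward; lengths in m; the calibration is good to about 2 mm. A picture is of the moment at which its call begins: read the wrist's pose just before it. There is no depth.
- bot.sign_off(): hands the job in; it is judged then, once.
The state is a dict: "time_s": time; "joints": joint angles; "qd": joint speeds; "joint_torque": joint torques, N m; "eef_pos": TCP position; "tcp_rot": TCP orientation; "force": force on the tool from outside, world axes, zero at the start; "wrist_torque": the same for the moment, N m; "gripper_width": opening from 0.0 (shut) to 1.0 (fully open); "grasp_force": force on a finger pad.
Only numpy, scipy, OpenCV 4.12 (cv2) and the standard library are available. Lean on these libraries where they do the work, as an engineer would, in place of code of your own. Each camera call takes 0.05 s, during which the arm holds its last target. There are 200 camera calls.

## Working session

There is one attempt and no reset: what is moved stays moved. The work goes in short steps, Python scripts to look and compute and a tool call to move; the robot and the scene stay as the last step left them, time stands still between calls to the robot, and variables do not carry over. Pictures are saved under pics/ and viewed, at most 10 in all, crops included, and the job is handed in when it is done.

Besides the shell and the picture viewer there is one more tool, called after "Request:" by a JSON object that holds its "method" and its "body". carry_out: Moves the arm, as the interface text tells. Its arguments: {"type":"object","properties":{"moves":{"type":"array"},"jaw":{"type":"number"}},"required":["moves"]}

```bash
mkdir -p pics
cat > h.py <<'E'
import numpy as np, cv2
from plant import bot
from scipy.spatial.transform import Rotation as Ro
def snap(name,fn):
    s=bot.sense(); c=bot.camera(name); cv2.imwrite('pics/'+fn+'.png',c['color'])
    if 'R' in c: R,t=np.array(c['R']),np.array(c['t'])
    else:
        T=np.eye(4);T[:3,:3]=Ro.from_quat(s['tcp_rot']).as_matrix();T[:3,3]=s['eef_pos']
        M=np.linalg.inv(T@np.array(c['T_tool_cam']));R,t=M[:3,:3],M[:3,3]
    np.savez('pics/'+fn+'.npz',K=c['intrinsics'],d=c['dist_coeffs'],R=R,t=t)
def onz(fn,px,z):
    c=np.load('pics/'+fn+'.npz');n=cv2.undistortPoints(np.array(px,float).reshape(-1,1,2),c['K'],c['d'])[:,0]
    r=np.c_[n,np.ones(len(n))]@c['R'];o=-c['R'].T@c['t']
    return o+r*((np.broadcast_to(z,len(n))-o[2])/r[:,2])[:,None]
E
python3 - <<'E'
from h import *
for n in('scene','top'):
    snap(n,n+'0')
a=cv2.imread('pics/top0.png')
s=bot.sense();print(s)
print(Ro.from_quat(s['tcp_rot']).as_matrix().round(3))
E
```

```text
{'time_s': 0.1, 'joints': array([-1.26970059,  0.31163904,  0.01396583,  1.5128815 , -0.00439989,
        1.31922664, -0.02718048]), 'qd': array([-1.62891500e-03,  6.04644332e-04, -1.71413285e-03, -4.91641590e-03,
       -1.47208180e-03, -9.13240880e-05, -3.34602940e-04]), 'joint_torque': array([ 8.97548543e-04, -3.80849218e+01,  1.46825588e-01, -2.31240052e+01,
        1.22851171e-02,  8.09142482e-03,  6.20963334e-06]), 'eef_pos': array([0.18461992, 0.5173917 , 0.23033945]), 'tcp_rot': array([ 1.70499703e-01,  9.85357155e-01, -1.05247919e-03, -1.41156969e-04]), 'force': array([-0.65426381, -1.13695874,  0.86977115]), 'wrist_torque': array([ 0.0507152 ,  0.04031549, -0.02427763]), 'grasp_force': 0.0, 'gripper_width': 1.0018680067655579}
[[-0.942  0.336 -0.001]
 [ 0.336  0.942 -0.002]
 [-0.    -0.002 -1.   ]]
```

View pics/top0.png

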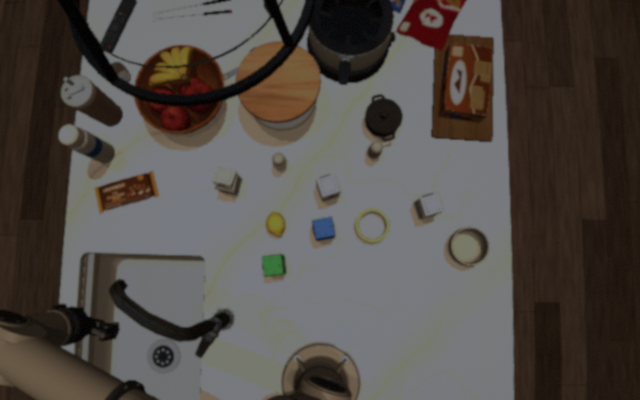

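View pics/scene0.png

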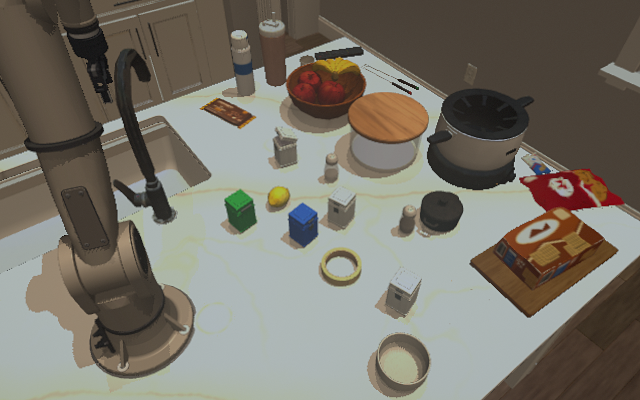

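The top view shows the candidate tins: white at (227,180) with its lid ajar, and white at (328,186) and (430,206), both shut. The blue (323,228) and green (273,265) tins are decoys. The lemon is at (275,223), the tape at (372,225), and the shakers at (279,160) and (375,149). The white ones are the tins I want. I'll check them in one close crop.

Run:
```python
from h import *
a=cv2.imread('pics/top0.png');b=cv2.imread('pics/scene0.png')
t=[cv2.resize(a[y-25:y+25,x-25:x+25],(266,266),interpolation=cv2.INTER_CUBIC) for x,y in((227,180),(328,186),(430,206))]
s=[cv2.resize(b[y-32:y+32,x-32:x+32],(266,266),interpolation=cv2.INTER_CUBIC) for x,y in((286,147),(342,206),(403,290))]
o=np.vstack([np.hstack(t),np.hstack(s)]);cv2.imwrite('pics/c1.png',cv2.convertScaleAbs(o,alpha=1.3))
P=[(227,180),(328,186),(430,206),(323,228),(273,265)]
print(onz('top0',P,0.09).round(3)); print(onz('top0',[(275,223),(372,225),(279,160),(375,149)],.03).round(3))
c=np.load('pics/top0.npz');print(-c['R'].T@c['t'])
```

```text
[[ 0.541  0.263  0.09 ]
 [ 0.53  -0.01   0.09 ]
 [ 0.481 -0.283  0.09 ]
 [ 0.417  0.002  0.09 ]
 [ 0.317  0.131  0.09 ]]
[[ 0.433  0.136  0.03 ]
 [ 0.432 -0.134  0.03 ]
 [ 0.612  0.131  0.03 ]
 [ 0.648 -0.141  0.03 ]]
[ 0.32421078 -0.00987871  1.33329898]
```

View pics/c1.png

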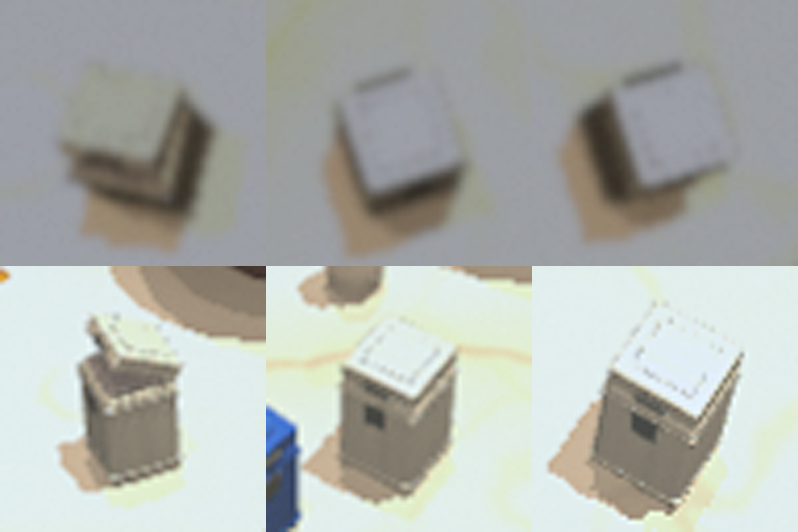

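Tin_a (left crop) has its lid ajar, opening toward the robot. Tins b and c are shut, with clips on the robot side. Next I'll check that the faucet is clear of the path.

Run:
```python
from h import *
def tri(p,q):
    A,B=np.load('pics/top0.npz'),np.load('pics/scene0.npz')
    u=[cv2.undistortPoints(np.array([[x]],float),c['K'],c['d']).reshape(2,1) for x,c in((p,A),(q,B))]
    X=cv2.triangulatePoints(np.c_[A['R'],A['t']],np.c_[B['R'],B['t']],*u)[:,0];return (X[:3]/X[3]).round(3)
print('base',tri((226,318),(160,215)));print('top',tri((119,287),(133,52)),tri((130,303),(122,80)));print('tip',tri((112,285),(148,72)))
print('grip',tri((108,328),(105,95)))
R=Ro.from_quat(bot.sense()['tcp_rot']).as_matrix()
d=np.array([.541,.263,.231])-np.array([.185,.518,.231]);print((R.T@d).round(3))
```

```text
base [0.161 0.268 0.015]
top [0.259 0.416 0.379] [0.218 0.416 0.321]
tip [0.273 0.463 0.298]
grip [0.168 0.486 0.26 ]
[-0.421 -0.121  0.   ]
```

Request:
{"method": "carry_out", "body": {"moves": [[0,0,-0.04,0],[0,0,-0.09,0],[0,0,-0.14,0],[0,0,-0.19,0],[0,0,-0.23,0],[0,0,-0.23,0],[0,0,-0.23,0]], "jaw": 0.0854}}

```text
time_s: 0.98
eef_pos: [0.1848, 0.5179, 0.46]
tcp_rot: [0.171, 0.985, -0.001, -0.0]
force: [0.2, -1.0, 0.2]
gripper_width: 0.999
grasp_force: 0.0
```

Request:
{"method": "carry_out", "body": {"moves": [[-0.04,-0.01,0,0],[-0.09,-0.025,0,0],[-0.14,-0.04,0,0],[-0.19,-0.055,0,0],[-0.24,-0.07,0,0],[-0.29,-0.085,0,0],[-0.34,-0.1,0.03,0],[-0.38,-0.11,0.08,0],[-0.42,-0.12,0.13,0],[-0.42,-0.12,0.18,0],[-0.42,-0.12,0.2,0],[-0.42,-0.12,0.2,0]]}}

```text
time_s: 2.48
eef_pos: [0.5376, 0.2627, 0.2571]
tcp_rot: [0.171, 0.985, -0.003, -0.004]
force: [0.1, -0.4, 0.3]
gripper_width: 0.999
grasp_force: 0.0
```

Run:
```python
from h import *
snap('wrist','w1')
print(np.array(bot.camera('wrist')['T_tool_cam']).round(3),bot.sense()['eef_pos'],bot.sense()['joints'].round(2))
```

```text
[[ 0.001 -0.95  -0.311  0.079]
 [ 1.     0.001 -0.    -0.   ]
 [ 0.    -0.311  0.95  -0.142]
 [ 0.     0.     0.     1.   ]] [0.53982185 0.26389408 0.26120744] [-0.63  0.41  0.22  1.31 -0.09  1.43  0.81]
```

View pics/w1.png

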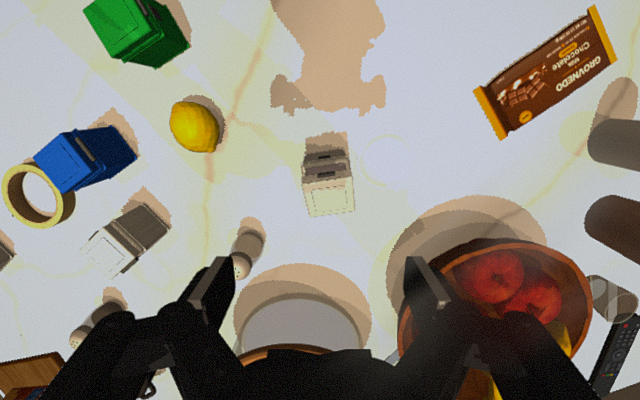

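The wrist view shows tin_a at about (328,185), its lid gap facing up in the image, toward the robot. I'll enlarge it for corner pixels.

Run:
```python
from h import *
a=cv2.imread('pics/w1.png')
o=cv2.resize(a[125:225,290:370],(480,600),interpolation=cv2.INTER_CUBIC)
cv2.imwrite('pics/c2.png',o)
```

```text
(no output)
```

View pics/c2.png

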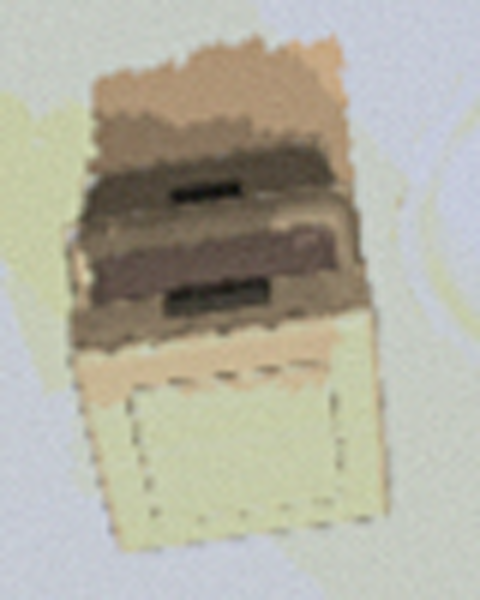

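Run:
```python
from h import *
P=onz('w1',[(302,163),(349.2,158.3),(302.5,183.3),(352,176.3),(310,216.7),(354.5,210.8)],[.078,.078,.116,.116,.0905,.0905]);print(P.round(4))
for i in (0,2,4):
    e=P[i+1]-P[i]; n=np.array([e[1],-e[0]]); n*=np.sign(n[0]); print('len',np.linalg.norm(e).round(4),'yaw',np.degrees(np.arctan2(n[1],n[0])).round(1),((P[i]+P[i+1])/2).round(4))
```

```text
[[0.5136 0.2504 0.078 ]
 [0.5259 0.3007 0.078 ]
 [0.5268 0.2484 0.116 ]
 [0.5364 0.2965 0.116 ]
 [0.5711 0.2391 0.0905]
 [0.5809 0.2879 0.0905]]
len 0.0517 yaw -13.8 [0.5197 0.2755 0.078 ]
len 0.049 yaw -11.2 [0.5316 0.2725 0.116 ]
len 0.0497 yaw -11.4 [0.576  0.2635 0.0905]
```

Request:
{"method": "carry_out", "body": {"moves": [[0.01,0.006,0,-0.12],[0.01,0.006,0.04,-0.12],[0.01,0.006,0.08,-0.12],[0.01,0.006,0.12,-0.12],[0.01,0.006,0.135,-0.12],[0.01,0.006,0.135,-0.12],[0.01,0.006,0.135,-0.12]], "jaw": 0.0}}

```text
time_s: 3.45
eef_pos: [0.5343, 0.2737, 0.1287]
tcp_rot: [0.111, 0.994, 0.001, 0.002]
force: [-0.3, 0.3, 0.5]
gripper_width: -0.002
grasp_force: 0.0
```

Request:
{"method": "carry_out", "body": {"moves": [[0,0,0.005,0],[0,0,0.01,0],[0,0,0.015,0],[0,0,0.02,0],[0,0,0.025,0],[0,0,0.029,0],[0,0,0.029,0],[0,0,0.029,0]]}}

```text
time_s: 4.45
eef_pos: [0.5328, 0.2728, 0.0973]
tcp_rot: [0.111, 0.994, 0.0, 0.0]
force: [0.0, -0.6, 0.3]
gripper_width: 0.0
grasp_force: 0.0
```

Request:
{"method": "carry_out", "body": {"moves": [[0,0,0.002,0],[0,0,0.004,0],[0,0,0.006,0],[0,0,0.007,0],[0,0,0.007,0]]}}

```text
time_s: 5.08
eef_pos: [0.5328, 0.273, 0.0919]
tcp_rot: [0.111, 0.994, 0.0, 0.0]
force: [-2.5, -0.6, 7.4]
gripper_width: -0.0
grasp_force: 3.7
```

Request:
{"method": "carry_out", "body": {"moves": [[0,0,-0.02,0],[0,0,-0.06,0],[-0.012,0,-0.1,0],[-0.012,0,-0.11,0],[-0.012,0,-0.11,0]], "jaw": 0.0}}

```text
time_s: 5.7
eef_pos: [0.5443, 0.2704, 0.2004]
tcp_rot: [0.111, 0.994, 0.0, 0.0]
force: [-0.2, -0.7, -0.9]
gripper_width: 0.002
grasp_force: 0.0
```

Request:
{"method": "carry_out", "body": {"moves": [[0,0,0,0],[0,0,0,0],[0,0,0,0],[0,0,0,0]], "jaw": 0.0854}}

```text
time_s: 6.2
eef_pos: [0.5442, 0.2702, 0.1999]
tcp_rot: [0.111, 0.994, -0.0, -0.0]
force: [-0.4, 0.1, -0.7]
gripper_width: 0.843
grasp_force: 0.0
```

Run:
```python
from h import *
snap('wrist','w2');print(bot.sense()['eef_pos'])
```

```text
[0.54430577 0.27019069 0.20005024]
```

View pics/w2.png

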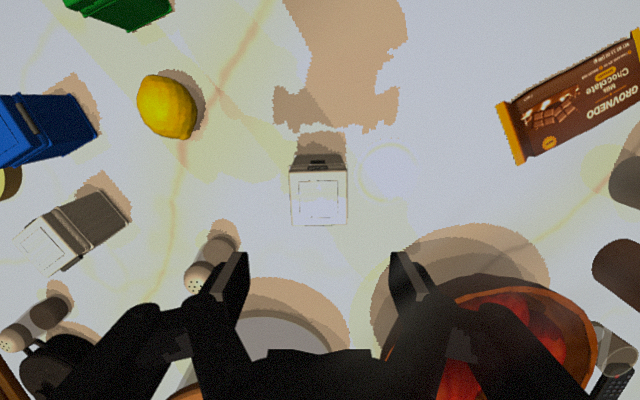

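The picture shows tin_a's lid shut at about (319,198), squared up and centred between the fingers. Next I'll grip it.

Request:
{"method": "carry_out", "body": {"moves": [[0,0,0.04,0],[0,0,0.08,0],[0,0,0.11,0],[0,0,0.135,0],[0,0,0.155,0],[0,0,0.165,0],[0,0,0.165,0]]}}

```text
time_s: 7.12
eef_pos: [0.544, 0.2701, 0.0348]
tcp_rot: [0.111, 0.994, -0.0, -0.0]
force: [0.2, 0.4, -0.6]
gripper_width: 0.997
grasp_force: 0.0
```

Request:
{"method": "carry_out", "body": {"moves": [[0,0,0,0],[0,0,0,0],[0,0,0,0],[0,0,0,0],[0,0,0,0]], "jaw": 0.03}}

```text
time_s: 7.75
eef_pos: [0.5456, 0.2707, 0.0368]
tcp_rot: [0.111, 0.994, 0.001, 0.001]
force: [0.2, -0.5, 5.4]
gripper_width: 0.624
grasp_force: 62.2
```

Request:
{"method": "carry_out", "body": {"moves": [[0,0,-0.01,0],[0,0,-0.03,0],[0,0,-0.05,0],[0,0,-0.07,0],[0,0,-0.08,0],[0,0,-0.08,0],[0,0,-0.08,0],[0,0,-0.08,0],[0,0,-0.08,0]]}}

```text
time_s: 8.88
eef_pos: [0.544, 0.2701, 0.1146]
tcp_rot: [0.111, 0.994, -0.0, -0.0]
force: [0.3, 0.6, -3.5]
gripper_width: 0.622
grasp_force: 61.5
```

```bash
cat > f.py <<'E'
from h import *
F=[];P=[]
for i in range(6):
    bot.camera('wrist');s=bot.sense();F.append(s['force']);P.append(s['eef_pos'])
print(np.mean(F,0).round(2),np.std(F,0).round(2),P[-1].round(4),s['grasp_force'],s['time_s'])
E
python3 f.py
```

```text
[ 0.18  0.15 -2.82] [0.28 0.33 0.32] [0.5444 0.2702 0.1153] 61.47142767906189 9.175
```

Request:
{"method": "carry_out", "body": {"moves": [[0,0,0.02,0],[0,0,0.04,0],[0,0,0.06,0],[0,0,0.07,0],[0,0,0.075,0],[0,0,0.078,0],[0,0,0.078,0],[0,0,0.078,0]]}}

```text
time_s: 10.18
eef_pos: [0.5448, 0.2704, 0.0379]
tcp_rot: [0.111, 0.994, 0.0, 0.0]
force: [-0.8, 0.2, -2.9]
gripper_width: 0.622
grasp_force: 61.6
```

Request:
{"method": "carry_out", "body": {"moves": [[0,0,0,0],[0,0,0,0],[0,0,0,0],[0,0,0,0],[0,0,0,0]], "jaw": 0.0854}}

```text
time_s: 10.8
eef_pos: [0.5444, 0.2702, 0.0373]
tcp_rot: [0.111, 0.994, 0.0, 0.0]
force: [0.4, -0.2, -0.1]
gripper_width: 0.998
grasp_force: 0.0
```

Request:
{"method": "carry_out", "body": {"moves": [[0,0,-0.05,0],[0,0,-0.1,0],[0,0,-0.15,0],[0,-0.02,-0.19,0],[-0.01,-0.07,-0.22,-0.1],[-0.02,-0.12,-0.22,-0.2],[-0.03,-0.17,-0.22,-0.3],[-0.04,-0.22,-0.22,-0.4],[-0.048,-0.26,-0.22,-0.5],[-0.048,-0.276,-0.2,-0.55],[-0.048,-0.276,-0.18,-0.55],[-0.048,-0.276,-0.18,-0.55]]}}

```text
time_s: 12.3
eef_pos: [0.5288, -0.0097, 0.2158]
tcp_rot: [-0.163, 0.987, 0.0, -0.002]
force: [0.2, -0.3, -0.6]
gripper_width: 0.999
grasp_force: 0.0
```

```bash
python3 f.py
python3 - <<'E'
from h import *
snap('wrist','w3');print(bot.sense()['joints'].round(2),Ro.from_quat(bot.sense()['tcp_rot']).as_matrix().round(3))
E
```

```text
[0.05 0.04 0.29] [0.41 0.61 0.31] [ 0.5309 -0.0092  0.2183] 0.0 12.6
[-0.2   0.28  0.23  1.59 -0.07  1.27  1.94] [[-0.947 -0.322  0.002]
 [-0.322  0.947  0.   ]
 [-0.002 -0.    -1.   ]]
```

View pics/w3.png

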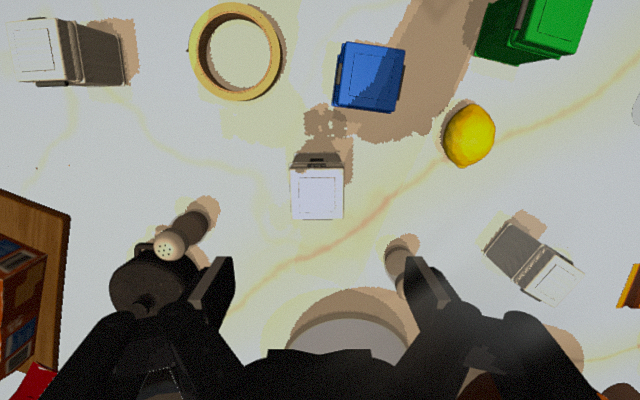

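The wrist view shows tin_b's lid at (290..343,167..220), squared up with the fingers. Tin_a stands upright and shut at (530,265), and tin_c is at (65,50).

Run:
```python
from h import *
s=bot.sense();R=Ro.from_quat(s['tcp_rot']).as_matrix()
for fn,p in (('w3',[(290,167),(343,167),(343,219),(291,220)]),('w3',[(16,18),(58,16),(59,79),(14,79)])):
    P=onz(fn,p,.092);m=P.mean(0);print(P.round(3),m.round(4),(R.T@(m-s['eef_pos'])).round(4))
    print([np.degrees(np.arctan2(*(P[j]-P[i])[1::-1])).round(1) for i,j in((0,3),(1,2))])
```

```text
[[ 0.517 -0.043  0.092]
 [ 0.501  0.003  0.092]
 [ 0.549  0.021  0.092]
 [ 0.567 -0.026  0.092]] [ 0.5335 -0.011   0.092 ] [-0.0018 -0.0025  0.1261]
[np.float64(18.2), np.float64(20.3)]
[[ 0.467 -0.307  0.092]
 [ 0.455 -0.268  0.092]
 [ 0.506 -0.261  0.092]
 [ 0.519 -0.305  0.092]] [ 0.4867 -0.285   0.092 ] [ 0.1308 -0.2468  0.126 ]
[np.float64(2.7), np.float64(7.7)]
```

Request:
{"method": "carry_out", "body": {"moves": [[-0.002,-0.002,0.04,0],[-0.002,-0.002,0.09,0],[-0.002,-0.002,0.13,0],[-0.002,-0.002,0.155,0],[-0.002,-0.002,0.172,0],[-0.002,-0.002,0.181,0],[-0.002,-0.002,0.181,0]]}}

```text
time_s: 13.52
eef_pos: [0.533, -0.0108, 0.0364]
tcp_rot: [-0.163, 0.987, -0.0, 0.0]
force: [-0.2, -0.1, -0.2]
gripper_width: 1.002
grasp_force: 0.0
```

Request:
{"method": "carry_out", "body": {"moves": [[0,0,0,0],[0,0,0,0],[0,0,0,0],[0,0,0,0],[0,0,0,0]], "jaw": 0.03}}

```text
time_s: 14.15
eef_pos: [0.5339, -0.0106, 0.0375]
tcp_rot: [-0.163, 0.987, 0.0, 0.001]
force: [0.1, 0.0, 6.3]
gripper_width: 0.622
grasp_force: 64.7
```

Request:
{"method": "carry_out", "body": {"moves": [[0,0,-0.01,0],[0,0,-0.03,0],[0,0,-0.05,0],[0,0,-0.07,0],[0,0,-0.08,0],[0,0,-0.08,0],[0,0,-0.08,0],[0,0,-0.08,0],[0,0,-0.08,0]]}}

```text
time_s: 15.28
eef_pos: [0.5324, -0.0108, 0.1157]
tcp_rot: [-0.163, 0.987, 0.0, -0.001]
force: [0.3, 0.0, -7.6]
gripper_width: 0.626
grasp_force: 64.4
```

```bash
python3 f.py
```

```text
[-0.06  0.06 -6.24] [0.65 0.68 0.39] [ 0.5328 -0.0108  0.1163] 64.40563201904297 15.575
```

Request:
{"method": "carry_out", "body": {"moves": [[0,0,0.02,0],[0,0,0.04,0],[0,0,0.06,0],[0,0,0.07,0],[0,0,0.075,0],[0,0,0.079,0],[0,0,0.079,0],[0,0,0.079,0]]}}

```text
time_s: 16.58
eef_pos: [0.5331, -0.0108, 0.0377]
tcp_rot: [-0.163, 0.987, -0.0, 0.0]
force: [0.0, -0.4, -6.6]
gripper_width: 0.622
grasp_force: 64.4
```

Request:
{"method": "carry_out", "body": {"moves": [[0,0,0,0],[0,0,0,0],[0,0,0,0],[0,0,0,0],[0,0,0,0]], "jaw": 0.0854}}

```text
time_s: 17.2
eef_pos: [0.5329, -0.0108, 0.0374]
tcp_rot: [-0.163, 0.987, -0.0, 0.0]
force: [-0.2, 0.6, 0.2]
gripper_width: 0.996
grasp_force: 0.0
```

Request:
{"method": "carry_out", "body": {"moves": [[0,0,-0.05,0],[0,0,-0.1,0],[0,0,-0.15,0],[0.01,-0.02,-0.19,0],[0.035,-0.065,-0.2,0],[0.06,-0.11,-0.2,0],[0.085,-0.155,-0.2,0.05],[0.11,-0.2,-0.2,0.1],[0.133,-0.24,-0.19,0.1],[0.133,-0.244,-0.18,0.1],[0.133,-0.244,-0.18,0.1]]}}

```text
time_s: 18.58
eef_pos: [0.4849, -0.2837, 0.2161]
tcp_rot: [-0.113, 0.994, 0.001, -0.001]
force: [-0.9, 0.8, 0.6]
gripper_width: 1.0
grasp_force: 0.0
```

Run:
```python
from h import *
bot.camera('wrist');bot.camera('wrist');bot.camera('wrist')
snap('wrist','w4');s=bot.sense();print(s['eef_pos'],s['joints'].round(2),Ro.from_quat(s['tcp_rot']).as_matrix().round(3))
```

```text
[ 0.48635808 -0.28288674  0.21771804] [ 0.21  0.36  0.39  1.51 -0.14  1.3   2.42] [[-0.974 -0.228  0.001]
 [-0.228  0.974  0.001]
 [-0.001  0.    -1.   ]]
```

View pics/w4.png

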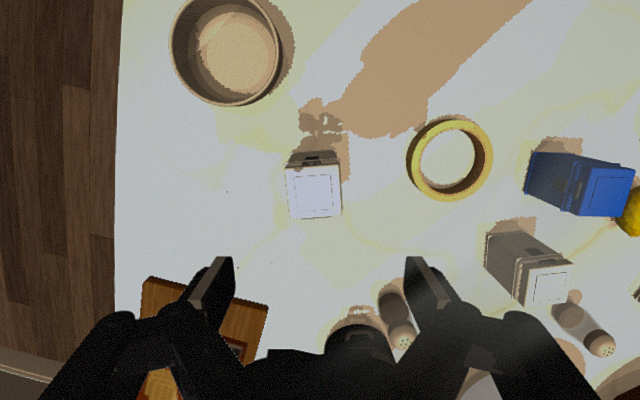

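Tin_c's lid is at (285,166), (339,165), (342,215), (290,219), turned slightly relative to the fingers. Tin_b stands upright and shut at (530,270).

Run:
```python
from h import *
s=bot.sense();R=Ro.from_quat(s['tcp_rot']).as_matrix()
P=onz('w4',[(285,166),(339,165),(342,215),(290,219)],.092);m=P.mean(0);print(m.round(4),(R.T@(m-s['eef_pos'])).round(4))
e=P[1]-P[0];f=P[2]-P[3];print([np.degrees(np.arctan2(-v[0],v[1])).round(1) for v in(e,f)],[np.degrees(np.arctan2(*(P[j]-P[i])[1::-1])).round(1) for i,j in((0,3),(1,2))])
print(onz('w3',[(488,192)],.0))
```

```text
[ 0.4871 -0.2876  0.092 ] [ 0.0005 -0.0048  0.1257]
[np.float64(14.3), np.float64(17.9)] [np.float64(16.6), np.float64(17.8)]
[[0.48629758 0.20517444 0.        ]]
```

Request:
{"method": "carry_out", "body": {"moves": [[0,-0.005,0.04,-0.06],[0,-0.005,0.09,-0.06],[0,-0.005,0.13,-0.06],[0,-0.005,0.155,-0.06],[0,-0.005,0.172,-0.06],[0,-0.005,0.181,-0.06],[0,-0.005,0.181,-0.06]]}}

```text
time_s: 19.65
eef_pos: [0.4867, -0.2893, 0.0364]
tcp_rot: [-0.143, 0.99, -0.0, 0.0]
force: [-0.5, 0.5, -1.0]
gripper_width: 0.999
grasp_force: 0.0
```

Request:
{"method": "carry_out", "body": {"moves": [[0,0,0,0],[0,0,0,0],[0,0,0,0],[0,0,0,0],[0,0,0,0]], "jaw": 0.03}}

```text
time_s: 20.27
eef_pos: [0.4874, -0.2898, 0.0375]
tcp_rot: [-0.143, 0.99, -0.001, 0.001]
force: [-0.2, 0.6, 5.8]
gripper_width: 0.627
grasp_force: 65.0
```

Request:
{"method": "carry_out", "body": {"moves": [[0,0,-0.01,0],[0,0,-0.03,0],[0,0,-0.05,0],[0,0,-0.07,0],[0,0,-0.08,0],[0,0,-0.08,0],[0,0,-0.08,0],[0,0,-0.08,0],[0,0,-0.08,0]]}}

```text
time_s: 21.4
eef_pos: [0.4861, -0.2893, 0.1157]
tcp_rot: [-0.143, 0.99, 0.0, -0.001]
force: [-0.4, 1.1, -3.4]
gripper_width: 0.627
grasp_force: 64.2
```

```bash
python3 f.py
```

```text
[ 0.11 -0.19 -3.28] [0.43 0.4  0.57] [ 0.4864 -0.2895  0.1163] 64.22249436378479 21.7
```

Tin_a pulled about 2.8 N, tin_b 6.2 N and tin_c 3.3 N, so tin_b is the heaviest. I'll set tin_c back down.

Request:
{"method": "carry_out", "body": {"moves": [[0,0,0.02,0],[0,0,0.04,0],[0,0,0.06,0],[0,0,0.07,0],[0,0,0.075,0],[0,0,0.079,0],[0,0,0.079,0],[0,0,0.079,0]]}}

```text
time_s: 22.7
eef_pos: [0.4867, -0.2897, 0.0377]
tcp_rot: [-0.143, 0.99, -0.0, 0.0]
force: [-0.3, -0.7, -2.9]
gripper_width: 0.622
grasp_force: 64.3
```

Request:
{"method": "carry_out", "body": {"moves": [[0,0,0,0],[0,0,0,0],[0,0,0,0],[0,0,0,0],[0,0,0,0]], "jaw": 0.0854}}

```text
time_s: 23.32
eef_pos: [0.4865, -0.2895, 0.0373]
tcp_rot: [-0.143, 0.99, -0.0, 0.0]
force: [-0.2, -0.1, 0.4]
gripper_width: 1.002
grasp_force: 0.0
```

Run:
```python
from h import *
s=bot.sense();R=Ro.from_quat(s['tcp_rot']).as_matrix();print((R.T@(np.array([.5329,-.0108,.0374])-s['eef_pos'])).round(4),s['eef_pos'],s['force'])
a=Ro.from_quat([-.163,.987,0,0]);print((Ro.from_quat(s['tcp_rot']).inv()*a).as_rotvec().round(3))
```

```text
[-1.235e-01  2.541e-01 -1.000e-04] [ 0.48645143 -0.28948316  0.0373361 ] [-0.17679907 -0.1305389   0.3789522 ]
[-0.    0.   -0.04]
```

Request:
{"method": "carry_out", "body": {"moves": [[0,0,-0.05,0],[0,0,-0.1,0],[0,0,-0.15,0],[-0.01,0.025,-0.18,0],[-0.032,0.07,-0.18,-0.04],[-0.055,0.115,-0.18,-0.04],[-0.077,0.16,-0.18,-0.04],[-0.1,0.205,-0.18,-0.04],[-0.12,0.245,-0.18,-0.04],[-0.1235,0.254,-0.18,-0.04],[-0.1235,0.254,-0.18,-0.04],[-0.1235,0.254,-0.18,-0.04]]}}

```text
time_s: 24.82
eef_pos: [0.5327, -0.0135, 0.2173]
tcp_rot: [-0.161, 0.987, -0.001, -0.0]
force: [-0.1, -0.2, -0.7]
gripper_width: 0.997
grasp_force: 0.0
```

Request:
{"method": "carry_out", "body": {"moves": [[0,0,0.04,0],[0,0,0.09,0],[0,0,0.13,0],[0,0,0.155,0],[0,0,0.172,0],[0,0,0.18,0],[0,0,0.18,0]]}}

```text
time_s: 25.7
eef_pos: [0.5331, -0.0114, 0.0375]
tcp_rot: [-0.163, 0.987, -0.0, 0.0]
force: [0.4, 0.4, 0.1]
gripper_width: 1.0
grasp_force: 0.0
```

Request:
{"method": "carry_out", "body": {"moves": [[0,0,0,0],[0,0,0,0],[0,0,0,0],[0,0,0,0],[0,0,0,0]], "jaw": 0.03}}

```text
time_s: 26.32
eef_pos: [0.534, -0.0106, 0.0385]
tcp_rot: [-0.163, 0.987, 0.0, 0.001]
force: [-0.1, 0.0, 6.6]
gripper_width: 0.624
grasp_force: 65.2
```

Request:
{"method": "carry_out", "body": {"moves": [[0,0,-0.01,0],[0,0,-0.03,0],[0,0,-0.06,0],[0,0,-0.09,0],[0,0,-0.12,0],[0,0,-0.15,0],[0,0,-0.18,0],[0,0,-0.21,0],[0,0,-0.23,0],[0,0,-0.235,0],[0,0,-0.235,0],[0,0,-0.235,0]]}}

```text
time_s: 27.82
eef_pos: [0.5318, -0.0109, 0.2706]
tcp_rot: [-0.163, 0.987, 0.0, -0.002]
force: [-0.2, -0.4, -6.2]
gripper_width: 0.624
grasp_force: 64.5
```

```bash
python3 f.py
python3 - <<'E'
from h import *
snap('scene','s9')
a=cv2.imread('pics/s9.png');cv2.imwrite('pics/c9.png',cv2.resize(a[60:340,190:480],None,fx=2,fy=2,interpolation=cv2.INTER_CUBIC))
E
```

```text
[-0.08  0.19 -6.08] [0.7  0.39 0.67] [ 0.5327 -0.0109  0.272 ] 64.53358054161072 28.125
```

View pics/c9.png

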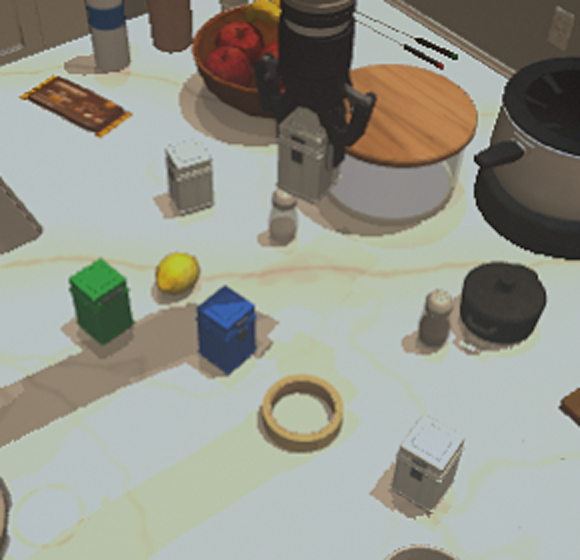

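The scene crop shows tin_b held upright at (307,155), about 0.23 m up. Tin_a (189,175) and tin_c (430,462) are standing and shut, and the bystanders haven't moved. I'm handing the job in.

```bash
python3 -c "
from plant import bot
print(bot.sense()['qd'].round(3)); print(bot.sign_off())"
```

```text
[-0.002 -0.    -0.002 -0.004 -0.001  0.001 -0.001]
the job is handed in; nothing more can be done
None
```

I pressed tin_a's lid shut and hefted all three tins. The job is handed in with the heaviest, tin_b (about 0.63 kg), held upright and still about 23 cm up, and tins a and c standing shut on the worktop.

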